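# Dispense one sample dish and nudge it onto the green mat

### The job

Press the red plunger of the dish dispenser all the way down once and let it come back up, so that a single blue-lidded dish slides out onto the bench. Then push that dish along the bench with the fingertips until it lies wholly on the green mat. Do not pick it up, leave the other dishes in the dispenser, and leave everything else on the bench where it stands.

Things in the scene. Friction and masses are not known exactly. Their poses are not given: they have to be found in the camera images.
- dispenser: White dish dispenser fixed to the bench, 55 mm wide, x from -26 to +92 mm. Origin on the bench under the centre of the clear magazine (48 x 55 mm, 50 mm high, open top) that holds three stacked dishes; -x points out of the dispensing slot in its front, +x to the 35 mm high rear body with the plunger.
- plunger_top (a point): Centre of the flat top of the red plunger knob, a disc of 36 mm diameter, 10 mm thick, standing on a steel rod 58 mm behind the dispenser's origin; 80 mm above the bench when up. It is pressed straight down.
- plunger (a joint): Travel of the plunger in m: 0 = up, 0.025 = fully down at its stop. A spring pushes it up: 2 N at the top, 6 N at the bottom, and a damper adds about 1 N when it is pressed at 0.05 m/s. A full press drives a steel tongue out of the slot, which pushes out the lowest dish; it goes back as the plunger rises, and the next dish drops down.
- outlet (a point): Fixed point 55 mm in front of the dispenser's origin, 6 mm above the bench: about where the centre of a dish comes to lie when it has been pushed out.
- dish_a_center (a point): Centre of the lowest dish in the dispenser, the one to be dispensed: a closed flat round dish with white base and blue lid, 40 mm diameter, 12 mm high, about 25 g; the point is half-way up, 6 mm above the bench. It lies upright on the bench and slides freely.
- dish_b_center (a point): Centre of the second, like dish above it in the magazine; to stay in the dispenser.
- dish_c_center (a point): Centre of the third, topmost like dish in the magazine; to stay in the dispenser.
- green_mat: Thin flat round green mat on the bench (its thickness does not obstruct sliding), 84 mm diameter, to one side of the dispenser's outlet; the origin is its centre. The dish goes here.
- orange_mat: The same mat in orange, on the other side of the outlet; a red-lidded used dish stands on it. Origin at its centre.
- used_dish_center (a point): Centre of the loose red-lidded used dish (40 mm diameter, 12 mm high) on the orange mat; leave alone.
- amber_bottle: Loose amber bottle, 38 mm diameter, 70 mm high, near the rear of the dispenser; origin under its centre. Leave alone.
- specimen_jar: Loose clear jar with yellow lid, 48 mm diameter, 60 mm high, near the rear of the dispenser; origin under its centre. Leave alone.
- slide_box: Loose blue box, 35 x 80 x 30 mm (x, y, z), between the outlet and the robot; origin under its centre. Leave alone.
- pipette: Loose white pipette lying on the bench to the left, about 225 mm long along its x, 24 mm wide, 22 mm high; origin under the middle of its thick part, the thin end to +x. Leave alone.
- beaker: Loose clear beaker, 60 mm diameter, 70 mm high, at the back on the left; origin under its centre. Leave alone.
- tube_rack: Green rack with capped tubes, 70 x 160 mm, 89 mm high over the caps, fixed at the right; origin under its centre.

How it is judged:
By the outcome, as a careful person would: the job done as asked, in the order asked, and still so for the second after the job is handed in, with the robot touching nothing.
It also fails if it takes over 45 s, if anything falls off the work surface, if the arm or the gripper's body presses on something with over 40 N, if the wrist force passes 120 N, or if a joint passes its speed limit or range.

### The arm

A 6-joint arm with a two-finger parallel gripper is mounted at the origin on the work surface. World frame = base frame: x ahead of the robot, y to its left, z up, the work surface at z = 0. Lengths are in m, angles in rad, forces in N, time in s.
With the tool pointing down it reaches from about 0.275 to 0.975 m from the base axis. Payload 8.4 kg.
Tool frame: the origin (TCP) lies at the very end of the fingers, on their centre line; the grasp point (between the pads) lies behind it (ctrl.pinch_z is the z of the grasp point in the tool frame, in m); z points along the fingers, y is the line along which they close (so a half turn about z gives the same grasp; the last joint's range is limited). The gripper opens to 92 mm and grips with 3 to 60 N. Pads are 20 mm wide; open, the fingers measure 128 mm over their backs; the gripper's body (75 mm by 189 mm) begins 69 mm behind the grasp point.
Start: joints at [1.213, 0.353, 1.633, -0, 1.155, -0.002], TCP at [0.218, 0.586, 0.215] pointing down, gripper open.
Joint ranges: [-2.63, 2.63], [-0.92, 2.1], [0.06, 2.66], [-1.3, 4.44], [0, 2.69], [-3.02, 3.02]. Speed limits (rad/s): [2.22, 2.22, 2.79, 3.14, 3.14, 3.14].

### API

Orientations are given as [roll, pitch, yaw] about the fixed x, y, z axes, in that order (R = Rz(yaw) Ry(pitch) Rx(roll)).
In Python, from workcell import ctrl, eyes gives the robot as it stands.
- The arm moves only by the shell command python3 -m inch 'ROWS' [FORCE]. ROWS is JSON, a list of rows, each an object with "xyz": the shift along the tool's x, y, z in mm, a list of three; "twist": the turn, a rotation vector about the tool's x, y, z in units of 6 degrees (1.0 is 6 degrees), a list of three; "jaw": the closure, from 0 (fully open) to 1 (shut). A call has 1 to 5 rows; each row shifts and turns the commanded pose from where the row before left it, along the tool's axes as they then stand; what a row does not reach is not made up. A row lasts 1/10 s, in which the tool goes at most 50 mm and 8.59 degrees, less where a joint would pass 70% of its speed; a pose out of reach is approached as far as the arm can. A call is refused whole if a number of a shift passes 50 or a number of a turn 1, either way. A call with a gripper value outside its range is refused whole. The fingers move at their own pace and stop on an object; FORCE is the grip in N (left out, the last holds). Time passes only in rows, so rows that do not move let the fingers close. It gives the time, the measured TCP pose, the force, the opening and the grip force at its end, in the units of the state.
- ctrl.observe(): the state, without advancing time (a new reading comes with each control period).
- eyes.snapshot(name): name is "side" or "top" or "wrist"; returns a dict with "pixels" (480x640x3 uint8, red, green, blue), "range_z" (480x640 float32, m along the optical axis (not along the pixel's ray), 0 where there is no reading), "fov_y" (degrees; the focal length in pixels is half the picture's height over the tangent of half this angle, whatever the lens; pixels are square), "cx", "cy" (the principal point, pixels), "camera_from_world" (4x4, takes a point from world to camera coordinates); the wrist camera has in their place "mount" (4x4, takes a point from camera to tool coordinates, whose origin is the TCP and whose axes are the flange's). Camera axes: x right, y down, z forward; pixel columns grow to the right and rows downward; lengths in m; the calibration is good to about 2 mm. A picture is of the moment at which its call begins: read the wrist's pose just before it.
- ctrl.sign_off(): hands the job in; it is judged then, once.
The state is a dict: "time_s": time; "q": joint angles; "joint_velocities": joint speeds; "tau": joint torques, N m; "position": TCP position; "orientation": TCP orientation; "wrist_force": force on the tool from outside, world axes, zero at the start; "torque": the same for the moment, N m; "gripper_width": finger opening in m; "grip_force": force on a finger pad.
Only numpy, scipy, OpenCV 4.12 (cv2) and the standard library are available. Lean on these libraries where they do the work, as an engineer would, in place of code of your own. Each camera call takes 0.05 s, during which the arm holds its last target. There are 200 camera calls.

## Working session

There is one attempt and no reset: what is moved stays moved. The work goes in short steps, Python scripts to look and compute and a shell command to move; the robot and the scene stay as the last step left them, time stands still between calls to the robot, and variables do not carry over. Pictures are saved under pics/ and viewed, at most 10 in all, crops included, and the job is handed in when it is done.

```bash
mkdir -p pics
cat > h.py <<'E'
import numpy as np, cv2
from workcell import ctrl, eyes
from scipy.spatial.transform import Rotation as R
def snap(n):
    s=ctrl.observe(); d=eyes.snapshot(n)
    if n=='wrist':
        T=np.eye(4);T[:3,:3]=R.from_euler('xyz',s['orientation']).as_matrix();T[:3,3]=s['position']
        d['wc']=T@d['mount']
    else: d['wc']=np.linalg.inv(d['camera_from_world'])
    d['f']=240/np.tan(np.radians(d['fov_y'])/2)
    return d
def plane(d,u,v,z):
    r=d['wc'][:3,:3]@np.array([(u-d['cx'])/d['f'],(v-d['cy'])/d['f'],1]);o=d['wc'][:3,3]
    return o+r*(z-o[2])/r[2]
def depthpts(d):
    v,u=np.mgrid[:480,:640];z=d['range_z']
    p=np.stack([(u-d['cx'])/d['f']*z,(v-d['cy'])/d['f']*z,z],-1)
    return p@d['wc'][:3,:3].T+d['wc'][:3,3]
def save(d,n): cv2.imwrite('pics/'+n,d['pixels'][:,:,::-1])
E
python3 - <<'E'
from h import *
s=ctrl.observe();print(s['orientation'],s['wrist_force'],ctrl.pinch_z)
d=snap('top');save(d,'top1.png');print(d['wc'].round(3),d['f'])
P=depthpts(d);hsv=cv2.cvtColor(d['pixels'],cv2.COLOR_RGB2HSV)
for n,lo,hi in [('red',0,6),('red2',174,180),('orange',7,18),('yellow',22,33),('green',40,85),('blue',98,125)]:
    m=cv2.inRange(hsv,(lo,110,60),(hi,255,255))
    k,l,st,c=cv2.connectedComponentsWithStats(m)
    for i in range(1,k):
        if st[i,4]>60:
            q=P[l==i];print(n,st[i],c[i].round(1),np.median(q,0).round(3),plane(d,*c[i],np.median(q[:,2])).round(3))
save(snap('side'),'side1.png')
E
```

```text
[-3.14029764e+00  1.73656660e-05  2.78582688e+00] [-0.56307818  0.09621014 -0.51520481] -0.0187
[[-0.002 -0.997  0.081  0.421]
 [-1.     0.003  0.013 -0.004]
 [-0.013 -0.081 -0.997  1.767]
 [ 0.     0.     0.     1.   ]] 599.6895109250661
red [363 191  12  12 112] [368.2 196.7] [ 0.663 -0.082  0.078] [ 0.663 -0.083  0.078]
red [325 242  13  13 136] [331.3 248.2] [0.521 0.024 0.01 ] [0.521 0.023 0.01 ]
orange [317 232  28  28 481] [330.4 244.6] [ 0.535  0.027 -0.001] [ 0.532  0.026 -0.001]
yellow [411 173  15  15 173] [418.1 180.3] [ 0.713 -0.227  0.059] [ 0.713 -0.227  0.059]
green [469 205  57  28 675] [493.8 219.3] [ 0.603 -0.44   0.044] [ 0.601 -0.445  0.044]
green [406 209  27  27 572] [418.8 221.8] [ 0.599 -0.235 -0.001] [ 0.599 -0.235 -0.001]
blue [365 212  14  14 146] [371.6 218.1] [ 0.607 -0.095  0.034] [ 0.607 -0.094  0.034]
blue [378 272  29  23 319] [392.2 283.1] [ 0.419 -0.152  0.028] [ 0.419 -0.152  0.028]
```

View pics/top1.png

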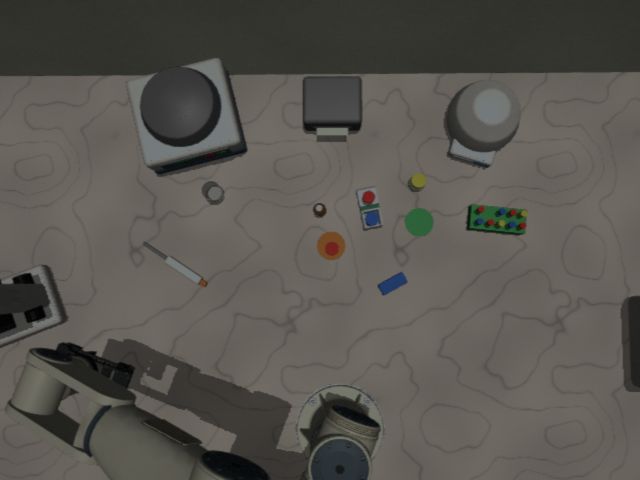

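View pics/side1.png

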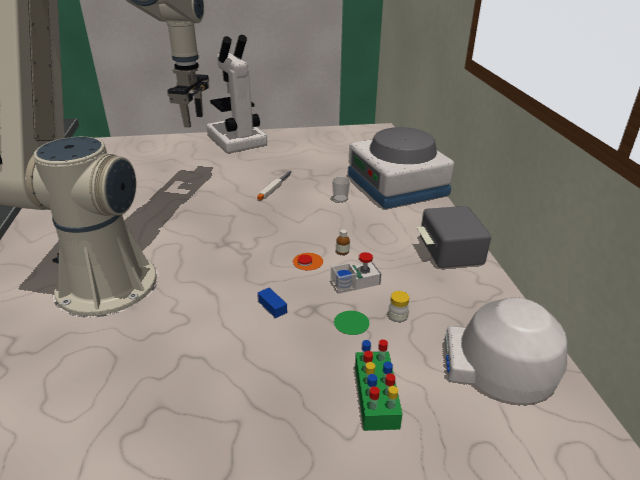

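The top view shows the red knob at (368,197), the magazine with blue lids at (372,218), the green mat at (419,222) and the orange mat at (331,245). The slide box is at (392,283). The side view agrees. The dispenser yaw is about 12°. I'll turn the tool so its y lies along dispenser x, then travel.

```bash
python3 -m inch '[{"xyz":[0,0,0],"twist":[0,0,0.96],"jaw":1},{"xyz":[0,0,0],"twist":[0,0,0.96],"jaw":1},{"xyz":[0,0,0],"twist":[0,0,0.96],"jaw":1},{"xyz":[0,0,0],"twist":[0,0,0.96],"jaw":1},{"xyz":[0,0,0],"twist":[0,0,0.96],"jaw":1}]'
python3 -m inch '[{"xyz":[0,0,0],"twist":[0,0,0.96],"jaw":1},{"xyz":[0,0,0],"twist":[0,0,0.96],"jaw":1},{"xyz":[0,0,0],"twist":[0,0,0.96],"jaw":1},{"xyz":[0,0,0],"twist":[0,0,0.96],"jaw":1},{"xyz":[0,0,0],"twist":[0,0,0.96],"jaw":1}]'
python3 -m inch '[{"xyz":[-44,17,0],"twist":[0,0,0],"jaw":1},{"xyz":[-44,17,0],"twist":[0,0,0],"jaw":1},{"xyz":[-44,17,0],"twist":[0,0,0],"jaw":1},{"xyz":[-44,17,0],"twist":[0,0,0],"jaw":1},{"xyz":[-44,17,0],"twist":[0,0,0],"jaw":1}]'
python3 -m inch '[{"xyz":[-44,17,0],"twist":[0,0,0],"jaw":1},{"xyz":[-44,17,0],"twist":[0,0,0],"jaw":1},{"xyz":[-44,17,0],"twist":[0,0,0],"jaw":1},{"xyz":[-44,17,0],"twist":[0,0,0],"jaw":1},{"xyz":[-44,17,0],"twist":[0,0,0],"jaw":1}]'
```

```text
time_s: 0.6
position: [0.2176, 0.5855, 0.2141]
orientation: [-3.141, 0.0, 2.279]
wrist_force: [0.3, 0.1, -0.3]
gripper_width: 0.0539
grip_force: 0.0
time_s: 1.1
position: [0.2176, 0.5856, 0.2142]
orientation: [-3.141, 0.001, 1.776]
wrist_force: [-0.1, -0.4, -0.2]
gripper_width: 0.014
grip_force: 0.0
time_s: 1.6
position: [0.3471, 0.3866, 0.2144]
orientation: [-3.141, 0.0, 1.781]
wrist_force: [1.0, 1.2, 0.8]
gripper_width: -0.0001
grip_force: 0.0
time_s: 2.1
position: [0.4762, 0.189, 0.2145]
orientation: [-3.141, -0.0, 1.781]
wrist_force: [0.4, 0.3, 0.1]
gripper_width: 0.0006
grip_force: 0.0
```

```bash
python3 -m inch '[{"xyz":[-44,17,0],"twist":[0,0,0],"jaw":1},{"xyz":[-44,17,0],"twist":[0,0,0],"jaw":1},{"xyz":[-44,17,0],"twist":[0,0,0],"jaw":1},{"xyz":[-44,17,0],"twist":[0,0,0],"jaw":1},{"xyz":[0,0,0],"twist":[0,0,0],"jaw":1}]'
python3 - <<'E'
from h import *
d=snap('wrist');save(d,'w1.png');print(ctrl.observe()['position'],d['mount'].round(3),d['f'])
P=depthpts(d);hsv=cv2.cvtColor(d['pixels'],cv2.COLOR_RGB2HSV)
for n,lo,hi in [('red',0,6),('green',40,85),('blue',98,125)]:
    m=cv2.inRange(hsv,(lo,110,60),(hi,255,255))
    k,l,st,c=cv2.connectedComponentsWithStats(m)
    for i in range(1,k):
        if st[i,4]>300:
            q=P[l==i];z=np.median(q[:,2]);print(n,st[i],c[i].round(1),z.round(3),plane(d,*c[i],z).round(4))
E
```

```text
time_s: 2.6
position: [0.5812, 0.0285, 0.2143]
orientation: [3.141, 0.002, 1.777]
wrist_force: [0.1, 0.5, -0.3]
gripper_width: 0.0004
grip_force: 0.0
[0.57953083 0.03057138 0.21401035] [[-0.001 -0.972 -0.234  0.066]
 [ 1.    -0.001  0.     0.   ]
 [-0.    -0.234  0.972 -0.17 ]
 [ 0.     0.     0.     1.   ]] 342.266319237615
red [ 247  197   38   37 1046] [265.7 214.8] 0.012 [0.5191 0.0245 0.0121]
blue [123 314  41  28 791] [142.8 329. ] 0.03 [ 0.4067 -0.1294  0.0301]
```

View pics/w1.png

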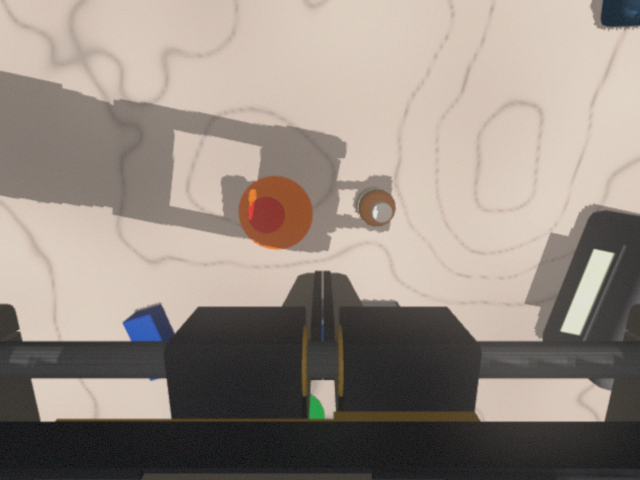

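The wrist view looks away from the dispenser, which sits behind the fingers, and shows the used dish at (266,215), about 2 mm from the top camera's estimate. The top estimate is good enough for the 36 mm knob, so I'll go above it.

```bash
python3 -m inch '[{"xyz":[-43,19.5,0],"twist":[0,0,0],"jaw":1},{"xyz":[-43,19.5,0],"twist":[0,0,0],"jaw":1},{"xyz":[-42,19,0],"twist":[0,0,0],"jaw":1},{"xyz":[0,0,40],"twist":[0,0,0],"jaw":1},{"xyz":[0,0,40],"twist":[0,0,0],"jaw":1}]'
python3 -m inch '[{"xyz":[0,0,30],"twist":[0,0,0],"jaw":1},{"xyz":[0,0,5],"twist":[0,0,0],"jaw":1},{"xyz":[0,0,0],"twist":[0,0,0],"jaw":1},{"xyz":[0,0,0],"twist":[0,0,0],"jaw":1}]'
python3 - <<'E'
from h import *
d=snap('side');cv2.imwrite('pics/s2.png',cv2.resize(d['pixels'][210:330,280:440,::-1],(800,600),interpolation=cv2.INTER_CUBIC))
print(ctrl.observe()['position'])
E
```

```text
time_s: 3.15
position: [0.6631, -0.0803, 0.1343]
orientation: [3.139, 0.0, 1.78]
wrist_force: [0.0, 0.5, -0.8]
gripper_width: 0.0007
grip_force: 0.0
time_s: 3.55
position: [0.6631, -0.0797, 0.1014]
orientation: [3.14, 0.001, 1.781]
wrist_force: [0.7, -0.4, -0.6]
gripper_width: 0.0003
grip_force: 0.0
[ 0.66337843 -0.07989867  0.10174336]
```

View pics/s2.png

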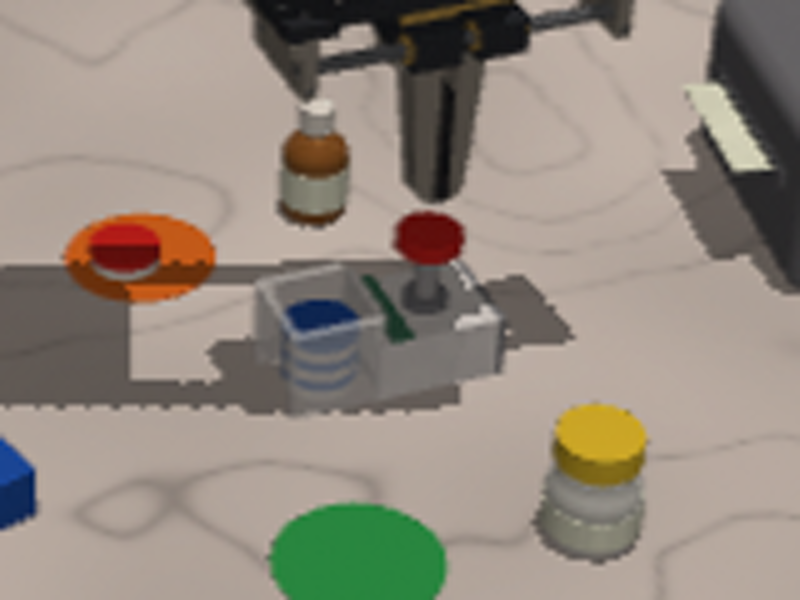

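The closed fingertips at (435,195) are just above the red knob at (428,238). I'll press it now.

```bash
python3 -m inch '[{"xyz":[-3,0,14],"twist":[0,0,0],"jaw":1},{"xyz":[0,0,6],"twist":[0,0,0],"jaw":1},{"xyz":[0,0,5],"twist":[0,0,0],"jaw":1},{"xyz":[0,0,5],"twist":[0,0,0],"jaw":1},{"xyz":[0,0,5],"twist":[0,0,0],"jaw":1}]'
python3 -m inch '[{"xyz":[0,0,5],"twist":[0,0,0],"jaw":1},{"xyz":[0,0,5],"twist":[0,0,0],"jaw":1},{"xyz":[0,0,1],"twist":[0,0,0],"jaw":1},{"xyz":[0,0,0],"twist":[0,0,0],"jaw":1}]'
```

```text
time_s: 4.1
position: [0.6629, -0.0835, 0.0647]
orientation: [3.141, 0.0, 1.78]
wrist_force: [-1.1, -0.7, 5.9]
gripper_width: 0.0007
grip_force: 2.9
time_s: 4.5
position: [0.663, -0.0835, 0.0553]
orientation: [3.141, 0.0, 1.78]
wrist_force: [-5.3, 0.0, 17.8]
gripper_width: 0.0003
grip_force: 9.0
```

17.8 N at z = 0.055 means it's on the stop. I'll release it at a controlled rate, then rise.

```bash
python3 -m inch '[{"xyz":[0,0,-6],"twist":[0,0,0],"jaw":1},{"xyz":[0,0,-6],"twist":[0,0,0],"jaw":1},{"xyz":[0,0,-6],"twist":[0,0,0],"jaw":1},{"xyz":[0,0,-6],"twist":[0,0,0],"jaw":1},{"xyz":[0,0,-6],"twist":[0,0,0],"jaw":1}]'
python3 -m inch '[{"xyz":[0,0,-30],"twist":[0,0,0],"jaw":0.85},{"xyz":[0,0,-40],"twist":[0,0,0],"jaw":0.85},{"xyz":[40,0,-20],"twist":[0,0,0],"jaw":0.85},{"xyz":[45,0,0],"twist":[0,0,0],"jaw":0.85},{"xyz":[0,0,0],"twist":[0,0,0],"jaw":0.85}]'
cat > find.py <<'E'
from h import *
import sys
d=snap('top');P=depthpts(d);hsv=cv2.cvtColor(d['pixels'],cv2.COLOR_RGB2HSV)
for n,lo,hi in [('red',0,6),('green',40,85),('blue',98,125)]:
    m=cv2.inRange(hsv,(lo,110,50),(hi,255,255))
    k,l,st,c=cv2.connectedComponentsWithStats(m)
    for i in range(1,k):
        if st[i,4]>40 and abs(c[i,0]-380)<80:
            z=np.median(P[l==i][:,2]);print(n,st[i],c[i].round(1),z.round(3),plane(d,*c[i],z).round(4))
s=ctrl.observe();print(s['position'],s['orientation'][2],s['gripper_width'],s['time_s'])
cv2.imwrite('pics/'+sys.argv[1],cv2.resize(d['pixels'][160:310,290:490,::-1],(800,600),interpolation=cv2.INTER_CUBIC))
E
python3 find.py t3.png
```

```text
time_s: 5.0
position: [0.6625, -0.083, 0.0838]
orientation: [-3.141, -0.0, 1.78]
wrist_force: [0.7, 1.1, -0.3]
gripper_width: 0.0003
grip_force: 0.0
time_s: 5.5
position: [0.6439, 0.0043, 0.1744]
orientation: [3.141, -0.002, 1.783]
wrist_force: [-0.7, -0.2, 0.4]
gripper_width: 0.0137
grip_force: 0.0
red [368 191   7  12  58] [370.8 196.5] 0.079 [ 0.6637 -0.0899  0.0786]
green [406 209  27  27 570] [418.8 221.8] -0.001 [ 0.599  -0.2353 -0.0006]
blue [369 212  10  13 101] [373.1 217.6] 0.023 [ 0.6093 -0.0989  0.0233]
blue [370 231  12  13 127] [375.2 237.3] 0.01 [ 0.5526 -0.1054  0.0103]
blue [378 272  29  23 318] [392.2 283.1] 0.028 [ 0.4188 -0.1526  0.0283]
[0.64427749 0.00224034 0.17391015] 1.7835256079281454 0.013842718082525497 5.55
```

View pics/t3.png

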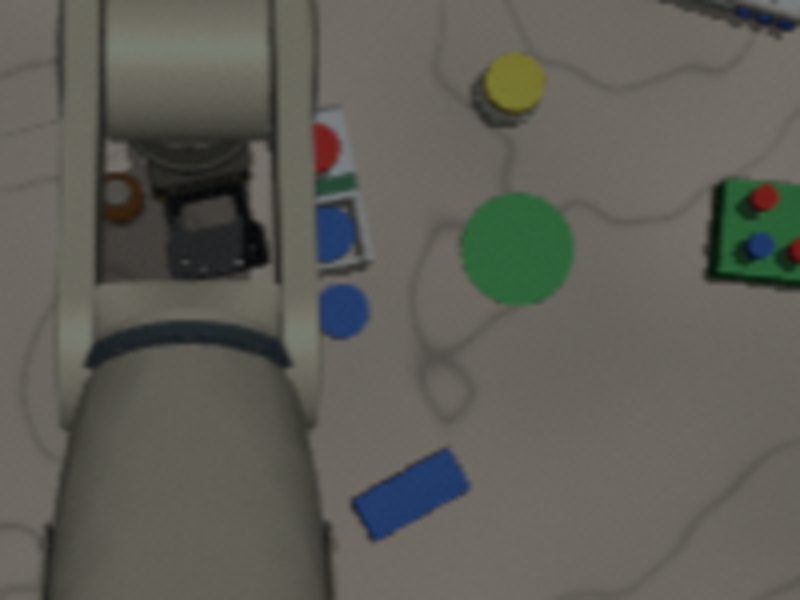

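The dish is out at about (0.552, -0.105), drawn at (341,311). The plunger is back up at (322,148) and the other dishes are still in. Next I'll go behind it on the bottle side and come down.

```bash
python3 -m inch '[{"xyz":[-11.5,-38.5,0],"twist":[0,0,0],"jaw":0.85},{"xyz":[-11.5,-38.5,0],"twist":[0,0,0],"jaw":0.85},{"xyz":[-11.5,-38.5,0],"twist":[0,0,0],"jaw":0.85},{"xyz":[0,0,40],"twist":[0,0,0],"jaw":0.85},{"xyz":[0,0,40],"twist":[0,0,0],"jaw":0.85}]'
python3 -m inch '[{"xyz":[0,0,0],"twist":[0,0,0],"jaw":0.85},{"xyz":[0,0,0],"twist":[0,0,0],"jaw":0.85}]'
```

```text
time_s: 6.05
position: [0.5394, -0.0594, 0.0939]
orientation: [3.139, 0.001, 1.779]
wrist_force: [0.5, 0.1, -0.4]
gripper_width: 0.0137
grip_force: 0.0
time_s: 6.25
position: [0.5389, -0.0583, 0.0935]
orientation: [-3.139, -0.001, 1.78]
wrist_force: [0.2, -0.7, 1.4]
gripper_width: 0.0136
grip_force: 0.0
```

```bash
python3 -m inch '[{"xyz":[0,0,35],"twist":[0,0,0],"jaw":0.85},{"xyz":[0,0,30],"twist":[0,0,0],"jaw":0.85},{"xyz":[0,0,20],"twist":[0,0,0],"jaw":0.85},{"xyz":[0,0,5],"twist":[0,0,0],"jaw":0.85},{"xyz":[0,0,0],"twist":[0,0,0],"jaw":0.85}]'
python3 find.py t4.png
```

```text
time_s: 6.75
position: [0.5402, -0.058, 0.0045]
orientation: [3.141, 0.0, 1.781]
wrist_force: [-0.3, 0.3, 0.2]
gripper_width: 0.0139
grip_force: 0.0
red [363 191  12  12 113] [368.3 196.7] 0.078 [ 0.6631 -0.0828  0.0784]
red [325 242  10  13 101] [329.9 247.9] 0.01 [0.522  0.0275 0.0096]
green [406 209  27  27 569] [418.8 221.9] -0.001 [ 0.599  -0.2353 -0.001 ]
blue [390 272  17  19 178] [397.5 280.8] 0.029 [ 0.4254 -0.1678  0.0287]
[ 0.54054048 -0.05796789  0.00500544] 1.7806237813012213 0.013534091361470622 6.8
```

View pics/t4.png

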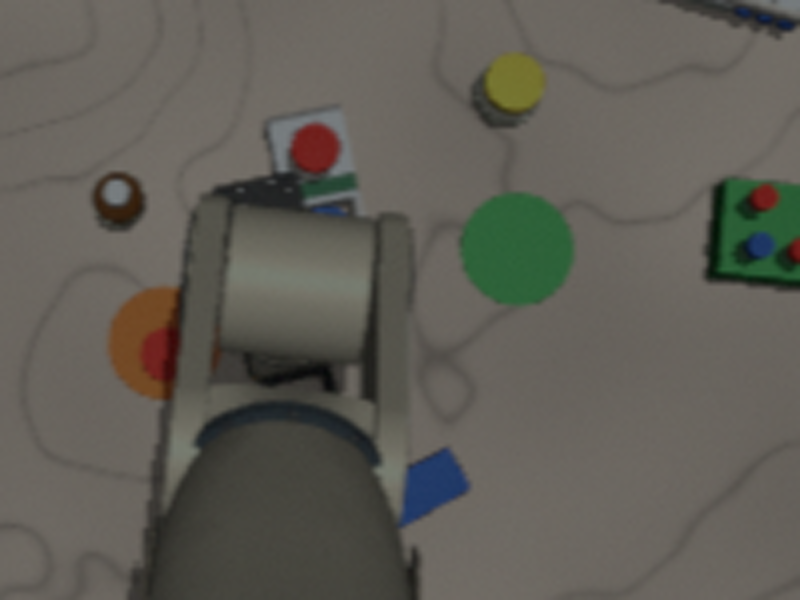

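The arm covers the dish here, but the plunger, mat and used dish (edge at (158,352)) are undisturbed. I'll push straight past the dispenser corner first.

```bash
python3 -m inch '[{"xyz":[-8,0,0],"twist":[0,0,0],"jaw":0.85},{"xyz":[-8,0,0],"twist":[0,0,0],"jaw":0.85},{"xyz":[-6,0,0],"twist":[0,0,0],"jaw":0.85},{"xyz":[-6,0,0],"twist":[0,0,0],"jaw":0.85},{"xyz":[-8,0,0],"twist":[0,0,0],"jaw":0.85}]'
python3 -m inch '[{"xyz":[-9,0,0],"twist":[0,0,0],"jaw":0.85},{"xyz":[-9,0,0],"twist":[0,0,0],"jaw":0.85},{"xyz":[-9,0,0],"twist":[0,0,0],"jaw":0.85},{"xyz":[-9,0.5,0],"twist":[0,0,0],"jaw":0.85},{"xyz":[-8,1,0],"twist":[0,0,0],"jaw":0.85}]'
python3 find.py t5.png
```

```text
time_s: 7.3
position: [0.5468, -0.0937, 0.0038]
orientation: [3.141, 0.0, 1.78]
wrist_force: [-0.8, -0.1, 0.1]
gripper_width: 0.0138
grip_force: 0.1
time_s: 7.8
position: [0.5575, -0.1366, 0.0035]
orientation: [-3.142, -0.0, 1.78]
wrist_force: [0.3, 1.4, 0.1]
gripper_width: 0.0139
grip_force: 0.1
red [363 191  12  12 111] [368.2 196.6] 0.079 [ 0.6633 -0.0826  0.0787]
red [325 242  13  13 135] [331.3 248.1] 0.01 [0.5212 0.0233 0.01  ]
green [427 213   6  20  73] [429.3 222.8] -0.0 [ 5.959e-01 -2.660e-01 -2.000e-04]
[ 0.55821814 -0.13746372  0.00366129] 1.780026035943003 0.014039330588806286 7.85
```

View pics/t5.png

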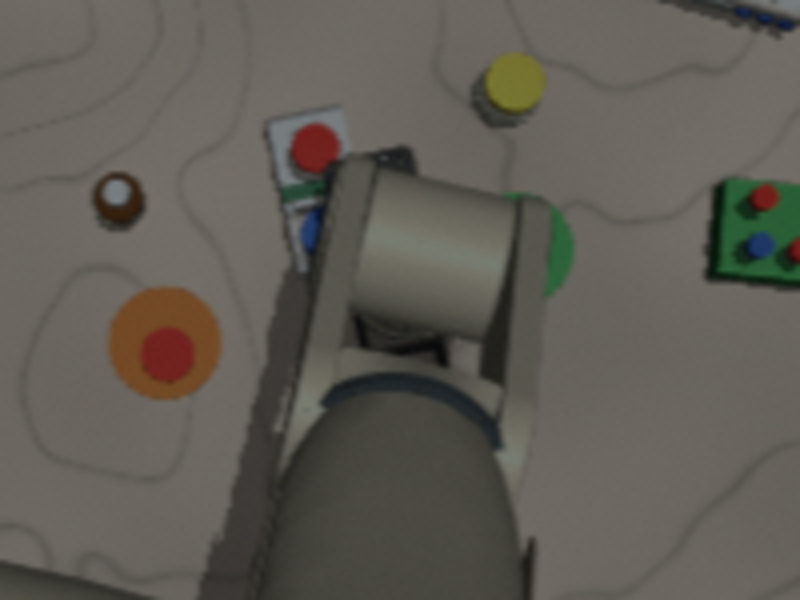

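The dish is under the arm in the top view, so I'll check it with the side camera numerically.

```bash
cat > side.py <<'E'
from h import *
d=snap('side');hsv=cv2.cvtColor(d['pixels'],cv2.COLOR_RGB2HSV)
for n,lo,hi in [('green',40,85),('blue',98,125)]:
    m=cv2.inRange(hsv,(lo,110,50),(hi,255,255))
    k,l,st,c=cv2.connectedComponentsWithStats(m)
    for i in range(1,k):
        if st[i,4]>25 and 250<c[i,0]<440 and c[i,1]>220: print(n,st[i],c[i].round(1),plane(d,*c[i],0.0 if n=='green' else 0.010).round(4))
cv2.imwrite('pics/s_last.png',cv2.resize(d['pixels'][220:370,250:450,::-1],(800,600),interpolation=cv2.INTER_CUBIC))
s=ctrl.observe();p=s['position'];y=s['orientation'][2];print(p,'dish expected',p-.0287*np.array([np.cos(y),np.sin(y),0]))
E
python3 side.py
```

```text
green [334 311  35  24 656] [351.3 322.3] [ 0.5979 -0.2364  0.    ]
green [ 355  352   47   78 1877] [376.4 397.5] [ 0.6025 -0.4608  0.    ]
blue [258 288  29  30 525] [272.1 302.2] [ 0.418  -0.1483  0.01  ]
blue [325 296  16  12 155] [332.5 301.4] [ 0.5647 -0.1667  0.01  ]
blue [362 340   9  11  77] [366. 345.] [ 0.6123 -0.3243  0.01  ]
blue [383 362  10  12  91] [387.5 367.3] [ 0.6421 -0.395   0.01  ]
blue [367 374  10  13 107] [371.6 379.8] [ 0.601  -0.4233  0.01  ]
[ 0.55792609 -0.13684451  0.00364334] dish expected [ 0.56387469 -0.16492126  0.00364334]
```

The side view puts the dish in the nest, where I expected it. I'll steer on to the mat centre.

```bash
python3 -m inch '[{"xyz":[-9,1,0],"twist":[0,0,0],"jaw":0.85},{"xyz":[-9,2.5,0],"twist":[0,0,0],"jaw":0.85},{"xyz":[-9,2.5,0],"twist":[0,0,0],"jaw":0.85},{"xyz":[-9,2.5,0],"twist":[0,0,0],"jaw":0.85},{"xyz":[-9,2.5,0],"twist":[0,0,0],"jaw":0.85}]'
python3 -m inch '[{"xyz":[-9,2.5,0],"twist":[0,0,0],"jaw":0.85},{"xyz":[-8,2,0],"twist":[0,0,0],"jaw":0.85},{"xyz":[-6,1,0],"twist":[0,0,0],"jaw":0.85},{"xyz":[-3,0,0],"twist":[0,0,0],"jaw":0.85},{"xyz":[0,0,0],"twist":[0,0,0],"jaw":0.85}]'
python3 side.py
```

```text
time_s: 8.4
position: [0.578, -0.1783, 0.0036]
orientation: [3.142, 0.0, 1.781]
wrist_force: [-0.4, 0.4, 0.1]
gripper_width: 0.014
grip_force: 0.1
time_s: 8.9
position: [0.5883, -0.2021, 0.0036]
orientation: [-3.142, 0.0, 1.78]
wrist_force: [0.9, -0.9, 0.1]
gripper_width: 0.0141
grip_force: 0.0
green [334 311  35  24 420] [352.4 324.7] [ 0.5987 -0.245   0.    ]
green [ 355  352   47   78 1874] [376.4 397.5] [ 0.6024 -0.4607  0.    ]
blue [258 288  29  30 523] [272.1 302.2] [ 0.4179 -0.1483  0.01  ]
blue [342 312  17  13 173] [349.9 317.8] [ 0.5951 -0.2313  0.01  ]
blue [362 340   9  11  77] [366. 345.] [ 0.6123 -0.3243  0.01  ]
blue [383 362  10  12  91] [387.5 367.3] [ 0.6421 -0.395   0.01  ]
blue [367 374  10  13 107] [371.6 379.8] [ 0.601  -0.4233  0.01  ]
[ 0.58809275 -0.20179576  0.00352056] dish expected [ 0.59406131 -0.22986828  0.00352056]
```

The dish is about 6 mm from the mat centre, with 22 mm of slack. I'll back off, rise and verify.

```bash
python3 -m inch '[{"xyz":[10,0,0],"twist":[0,0,0],"jaw":0.85},{"xyz":[12,0,0],"twist":[0,0,0],"jaw":0.85},{"xyz":[0,0,-30],"twist":[0,0,0],"jaw":0.85},{"xyz":[0,0,-50],"twist":[0,0,0],"jaw":0.85},{"xyz":[0,0,-50],"twist":[0,0,0],"jaw":0.85}]'
python3 -m inch '[{"xyz":[45,0,-15],"twist":[0,0,0],"jaw":0.85},{"xyz":[45,0,0],"twist":[0,0,0],"jaw":0.85},{"xyz":[45,0,0],"twist":[0,0,0],"jaw":0.85},{"xyz":[45,0,0],"twist":[0,0,0],"jaw":0.85},{"xyz":[0,0,0],"twist":[0,0,0],"jaw":0.85}]'
python3 find.py t6.png
```

```text
time_s: 9.45
position: [0.5825, -0.1785, 0.1342]
orientation: [-3.139, -0.001, 1.782]
wrist_force: [0.2, -0.7, 0.4]
gripper_width: 0.0138
grip_force: 0.0
time_s: 9.95
position: [0.544, 0.001, 0.1485]
orientation: [-3.141, -0.002, 1.785]
wrist_force: [-0.3, -0.5, -0.1]
gripper_width: 0.014
grip_force: 0.0
red [363 191  12  12 109] [368.5 196.5] 0.079 [ 0.6637 -0.0832  0.0789]
red [325 244   8  11  48] [327.7 249.5] 0.009 [0.5173 0.034  0.0086]
green [406 209  27  27 417] [419.2 221.7] -0.0 [ 5.995e-01 -2.365e-01 -5.000e-04]
blue [370 212   9  13  95] [373.3 217.8] 0.023 [ 0.6088 -0.0997  0.0226]
blue [411 216  14  14 142] [417.6 222.4] 0.01 [ 0.5965 -0.2304  0.0099]
blue [378 272  29  23 317] [392.2 283.1] 0.029 [ 0.4188 -0.1524  0.0286]
[ 0.54496455 -0.00109726  0.14865342] 1.784944860013768 0.013860859793139283 10.0
```

View pics/t6.png

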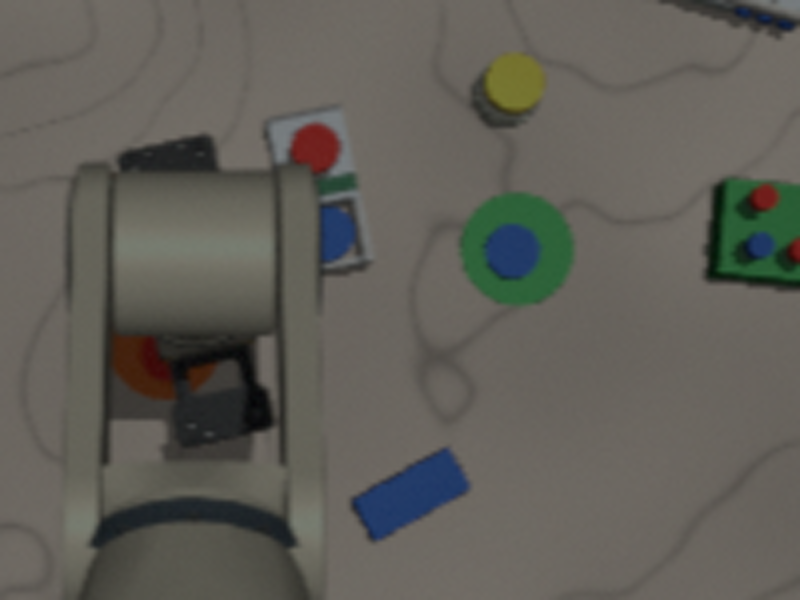

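The dish lies wholly on the green mat, at (512,250) against the mat centre at (517,249). The plunger is up, the other dishes are in the dispenser, and the robot is clear at z = 0.149.

```bash
python3 -c "
from workcell import ctrl
print(ctrl.sign_off())"
```

```text
the job is handed in; nothing more can be done
None
```

The job is handed in: one press dispensed a single blue-lidded dish, and I pushed it onto the green mat, about 6 mm from its centre; the last pictures show the plunger up and nothing else moved.

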